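# Present the worn-out tool to the chip reader

## Task

The red tag on the rack marks the collet chuck whose tool life has run out. Lift that one out of its pocket, carry it upright over the clutter to the tool-chip reader and hold its pull stud centred about 8 mm above the orange reading face, still and never touching the reader, so that its chip can be read. Finish while holding it there; leave the other two chucks in the rack, and do not knock the fixture, spray can or nylon blank.

Things in the scene. Friction and masses are not known exactly. Their poses are not given: they have to be found in the camera images.
- tool1_nut (a point): collet chuck (tool holder) upright in pocket 1 of the rack, round, about 0.45 kg, 158 mm tall, brass-coloured 10 mm cutter on top. Point: centre of its clamping nut (34 mm dia, 24 mm tall), on the axis, 122 mm above the stud's end and 36 mm below the cutter tip; z up the axis. The place to grip: below the nut come a neck 30 mm dia (18 mm tall) and the flange 46 mm dia.
- tool1_stud (a point): centre of the flat lower end of the pull stud (13 mm dia, holds the data chip) of the tool in pocket 1, 122 mm below its nut's centre on the same axis, inside the rack at the start. Above it: taper 18 to 32 mm dia (24 to 72 mm up), black flange 46 mm dia (72 to 92 mm up, its underside rests on the rack plate).
- tool2_nut (a point): collet chuck (tool holder) upright in pocket 2 of the rack, round, about 0.45 kg, 158 mm tall, bright 8 mm cutter on top. Point: centre of its clamping nut (34 mm dia, 24 mm tall), on the axis, 122 mm above the stud's end and 36 mm below the cutter tip; z up the axis. The place to grip: below the nut come a neck 30 mm dia (18 mm tall) and the flange 46 mm dia.
- tool2_stud (a point): centre of the flat lower end of the pull stud (13 mm dia, holds the data chip) of the tool in pocket 2, 122 mm below its nut's centre on the same axis, inside the rack at the start. Above it: taper 18 to 32 mm dia (24 to 72 mm up), black flange 46 mm dia (72 to 92 mm up, its underside rests on the rack plate).
- tool3_nut (a point): collet chuck (tool holder) upright in pocket 3 of the rack, round, about 0.45 kg, 158 mm tall, dark 12 mm cutter on top. Point: centre of its clamping nut (34 mm dia, 24 mm tall), on the axis, 122 mm above the stud's end and 36 mm below the cutter tip; z up the axis. The place to grip: below the nut come a neck 30 mm dia (18 mm tall) and the flange 46 mm dia.
- tool3_stud (a point): centre of the flat lower end of the pull stud (13 mm dia, holds the data chip) of the tool in pocket 3, 122 mm below its nut's centre on the same axis, inside the rack at the start. Above it: taper 18 to 32 mm dia (24 to 72 mm up), black flange 46 mm dia (72 to 92 mm up, its underside rests on the rack plate).
- rack: blue tool rack, 130 x 262 mm, fixed to the bench, origin at the centre of its underside; its plate top is 95 mm above the bench. Three pockets in a row along its y axis, 80 mm apart; the tool taper stands loosely (about 1 mm) in a 34 mm hole and must be drawn straight up at least 75 mm to be clear. The cutter tips stand 181 mm above the bench: carry over them.
- pocket1 (a point): centre of pocket 1 on the rack's plate top; the tag of this pocket lies 60 mm from it towards the rack's +x edge, the tags of other pockets at least 100 mm away
- pocket2 (a point): centre of pocket 2 on the rack's plate top; the tag of this pocket lies 60 mm from it towards the rack's +x edge, the tags of other pockets at least 100 mm away
- pocket3 (a point): centre of pocket 3 on the rack's plate top; the tag of this pocket lies 60 mm from it towards the rack's +x edge, the tags of other pockets at least 100 mm away
- tag_red: red magnetic disc, 24 mm dia, 6 mm thick, stuck on the rack plate beside one pocket (origin under its centre): the tool in that pocket has used up its life. The other two pockets have green discs.
- reader: grey tool-chip reader, 130 x 120 mm, 40 mm high, fixed to the bench, origin at the centre of its underside, a brass-barrelled reading head standing up from it and a black display pod 66 mm high along its +x edge (35 to 61 mm from the origin).
- face (a point): centre of the reading head's flat orange face, 28 mm dia, looking up, 72 mm above the bench, z up; it lies 20 mm to the -x side of the reader's origin
- fixture: green tightening fixture, 100 x 90 mm base, 104 mm high, its clamp lever to -x, fixed to the bench between rack and reader; origin at the centre of its underside
- spray: blue and white spray can with a red cap, 52 mm dia, 148 mm tall, standing; origin under its centre; leave alone
- blank: white nylon round blank, 40 mm dia, 100 mm tall, standing; origin under its centre; leave alone
Not all that is in view belongs to the job. What is shaped like the part that bears tool3_nut but pink or purple is not meant.

How it is judged (in metres and radians):
On the way:
1. the red-tagged tool is lifted clear out of its pocket (((horizontal distance between tag_red and pocket1 below 0.078 m and z of tool1_stud in the frame of pocket1 above 0.003 m and contact force between tool1 and the fingers above 2 N) or (horizontal distance between tag_red and pocket2 below 0.078 m and z of tool2_stud in the frame of pocket2 above 0.003 m and contact force between tool2 and the fingers above 2 N) or (horizontal distance between tag_red and pocket3 below 0.078 m and z of tool3_stud in the frame of pocket3 above 0.003 m and contact force between tool3 and the fingers above 2 N))), for 0.1 s.
At the end, for the whole second after the job is handed in: The tool of the red-tagged pocket is held in the fingers, still (below 20 mm/s) and upright (within 0.08 rad), the end of its pull stud within 7 mm of the reading face's axis and 3 to 14 mm above the face, touching neither reader nor rack; the other two tools are within 20 mm of where they stood (((horizontal distance between tag_red and pocket1 below 0.078 m and horizontal distance between tool1_stud and face below 0.007 m and z of tool1_stud in the frame of face between 0.003 and 0.014 m and angle between tool1_stud's own z axis and vertical below 0.08 rad and contact force between tool1 and the fingers above 2 N and contact force between tool1 and reader below 0.1 N and contact force between tool1 and rack below 0.1 N and linear speed of tool1 below 0.02 m/s and distance of each of tool2_stud, tool3_stud from where it was at the start of the episode below 0.02 m) or (horizontal distance between tag_red and pocket2 below 0.078 m and horizontal distance between tool2_stud and face below 0.007 m and z of tool2_stud in the frame of face between 0.003 and 0.014 m and angle between tool2_stud's own z axis and vertical below 0.08 rad and contact force between tool2 and the fingers above 2 N and contact force between tool2 and reader below 0.1 N and contact force between tool2 and rack below 0.1 N and linear speed of tool2 below 0.02 m/s and distance of each of tool1_stud, tool3_stud from where it was at the start of the episode below 0.02 m) or (horizontal distance between tag_red and pocket3 below 0.078 m and horizontal distance between tool3_stud and face below 0.007 m and z of tool3_stud in the frame of face between 0.003 and 0.014 m and angle between tool3_stud's own z axis and vertical below 0.08 rad and contact force between tool3 and the fingers above 2 N and contact force between tool3 and reader below 0.1 N and contact force between tool3 and rack below 0.1 N and linear speed of tool3 below 0.02 m/s and distance of each of tool1_stud, tool2_stud from where it was at the start of the episode below 0.02 m))); the arm keeps its last pose, push and grip.
It fails at once if the reader is touched (contact force between reader and anything else above 0.5 N).
It fails at once if a tool that is not red-tagged is moved by more than 20 mm ((horizontal distance between tag_red and pocket1 below 0.078 m and distance of any of tool2_stud, tool3_stud from where it was at the start of the episode above 0.02 m) or (horizontal distance between tag_red and pocket2 below 0.078 m and distance of any of tool1_stud, tool3_stud from where it was at the start of the episode above 0.02 m) or (horizontal distance between tag_red and pocket3 below 0.078 m and distance of any of tool1_stud, tool2_stud from where it was at the start of the episode above 0.02 m)).
It fails at once if the carried tool is tipped by more than 30 degrees (angle between any of tool1_stud, tool2_stud, tool3_stud's own z axis and vertical above 0.52 rad).
It fails at once if the spray can or the blank is moved by more than 20 mm or knocked over, or the fixture is struck with over 3 N (distance of any of spray, blank from where it was at the start of the episode above 0.02 m or angle between any of spray, blank's own z axis and vertical above 0.4 rad or contact force between fixture and anything else above 3 N).
It also fails if it takes over 48 s, if anything falls off the work surface, if the arm or the gripper's body presses on something with over 40 N, if the wrist force passes 120 N, or if a joint passes its speed limit or range.

## Robot

A 6-joint arm with a two-finger parallel gripper is mounted at the origin on the work surface. World frame = base frame: x ahead of the robot, y to its left, z up, the work surface at z = 0. Lengths are in m, angles in degrees, forces in N, time in s.
With the tool pointing down it reaches from about 0.375 to 0.9 m from the base axis. Payload 3.1 kg.
Tool frame: the origin (TCP) lies at the very end of the fingers, on their centre line; the grasp point (between the pads) lies 19 mm behind it (grasp_offset is the distance from the TCP to the grasp point, in m); z points along the fingers, y is the direction in which the jaws open and shut (so a half turn about z gives the same grasp; the last joint's range is limited). The gripper opens to 87 mm and grips with 3 to 60 N. Pads are 19 mm wide; open, the fingers measure 117 mm over their backs; the gripper's body (75 mm by 190 mm) begins 51 mm behind the grasp point.
Start: joints at [66.091, 30.224, 82.088, -0, 67.689, -10.227], TCP at [0.148, 0.607, 0.193] pointing down, gripper open.
Joint ranges: [-176.69, 176.69], [-43.24, 126.21], [12.49, 139.97], [-82, 262], [0, 151.66], [-163.58, 163.58]. Speed limits (degrees/s): [159.86, 159.86, 180, 180, 180, 180].

## Interface

Orientations are given as a 3x3 rotation matrix whose columns are the frame's x, y, z axes.
In Python, from rig import * gives the robot as it stands. The module is installed in compiled form; this text tells all that it offers.
- The arm moves only by the tool play_rows, never from a script. Its argument "plan" is a list that holds one entry, the list of rows, each a list of 7 numbers: the shift along the world's x, y, z each as a share of 5 cm, from -1 to 1, then the turn, a rotation vector about the world's x, y, z each as a share of pi rad, from -1 to 1, then the gripper's target within -1 to 1 (fully open at 1, half-way at 0, shut at -1). A call has 1 to 12 rows; each row shifts and turns the commanded pose from where the row before left it; what a row does not reach is not made up. A row lasts 1/10 s, in which the tool goes at most 50 mm and 8.59 degrees, less where a joint would pass 70% of its speed; a pose out of reach is approached as far as the arm can. A call with a number of a shift or a turn outside -1 to 1 is refused whole. A call with a gripper value outside its range is refused whole. The fingers move at their own pace and stop on an object; the grip force is fixed at half the most. Time passes only in rows, so rows that do not move let the fingers close. It gives the time, the measured TCP pose, the force and the opening at its end, in the units of the state.
- read_state(): the state, without advancing time (a new reading comes with each control period).
- capture(name): name is "side" or "top"; returns the picture (480x640x3 uint8, red, green, blue); there is no depth.
- camera_params(name): a dict with "intrinsics" (3x3 intrinsics, pixels), "R" (3x3) and "t" (3): a world point X has camera coordinates R X + t. Camera axes: x right, y down, z forward; pixel columns grow to the right and rows downward; lengths in m; the calibration is good to about 2 mm. A picture is of the moment at which its call begins. camera_params takes no time and is no camera call.
- hand_in(): hands the job in, once; it reports no verdict.
The state is a dict: "time_s": time; "joint_positions": joint angles; "qvel": joint speeds; "tau": joint torques, N m; "position": TCP position; "tcp_rot": TCP orientation; "force": force on the tool from outside, world axes, zero at the start; "moment": the same for the moment, N m; "opening": opening from 0.0 (shut) to 1.0 (fully open).
Only numpy, scipy, OpenCV 4.12 (cv2) and the standard library are available. Lean on these libraries where they do the work, as an engineer would, in place of code of your own. Each camera call takes 0.05 s, during which the arm holds its last target. There are 200 camera calls.

## Working session

There is one attempt and no reset: what is moved stays moved. The work goes in short steps, Python scripts to look and compute and a tool call to move; the robot and the scene stay as the last step left them, time stands still between calls to the robot, and variables do not carry over. Pictures are saved under pics/ and viewed, about 8 in all and at most 12, crops included, and the job is handed in when it is done.

Besides the shell and the picture viewer there is one more tool, called after "Emit:" as a command line: name --argument value ..., lists and objects as JSON in quotes. play_rows: Moves the arm, as the interface text tells. Its arguments: {"type":"object","properties":{"plan":{"type":"array"}},"required":["plan"]}

```bash
mkdir -p pics; python3 - <<'E'
from rig import *
import cv2
for n in("top","side"):
    im=capture(n); cv2.imwrite(f"pics/{n}0.png",im[:,:,::-1]); p=camera_params(n)
    print(n,p["intrinsics"],p["R"],p["t"], -p["R"].T@p["t"])
s=read_state();print(s["time_s"],s["position"],s["tcp_rot"],s["opening"])
E
```

```text
top [[544.07003307   0.         311.16358182]
 [  0.         544.07003307 245.20199423]
 [  0.           0.           1.        ]] [[-0.04656266 -0.99890557  0.00442414]
 [-0.97238542  0.04431162 -0.2291355 ]
 [ 0.22868869 -0.01497112 -0.97338448]] [0.00455848 0.50487021 1.21954582] [2.12244350e-01 4.39849593e-04 1.30275050e+00]
side [[444.96380476   0.         311.42299949]
 [  0.         444.96380476 243.87007499]
 [  0.           0.           1.        ]] [[-0.97682977 -0.21393278  0.00603101]
 [-0.14344123  0.63352723 -0.76030774]
 [ 0.15883394 -0.74355633 -0.64953504]] [0.48451747 0.16621373 0.98793481] [0.34021541 0.73293843 0.76514973]
0.1 [0.1475045  0.60664098 0.19177617] [[-9.71626720e-01  2.36518315e-01 -7.77184185e-04]
 [ 2.36519338e-01  9.71625249e-01 -1.72596374e-03]
 [ 3.46909740e-04 -1.86081158e-03 -9.99998209e-01]] 0.9988433429800233
```

View pics/top0.png

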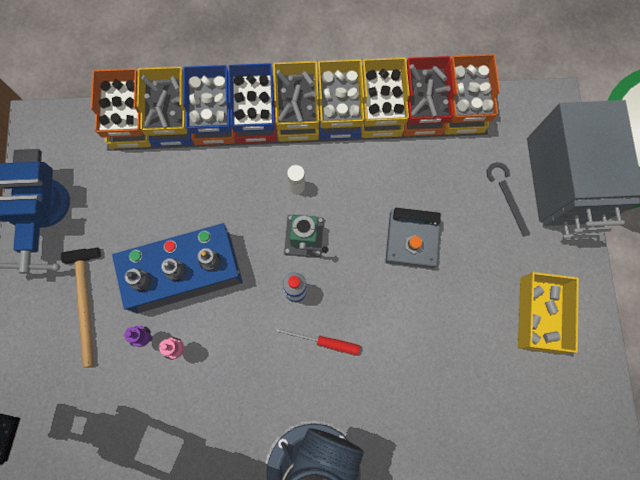

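View pics/side0.png

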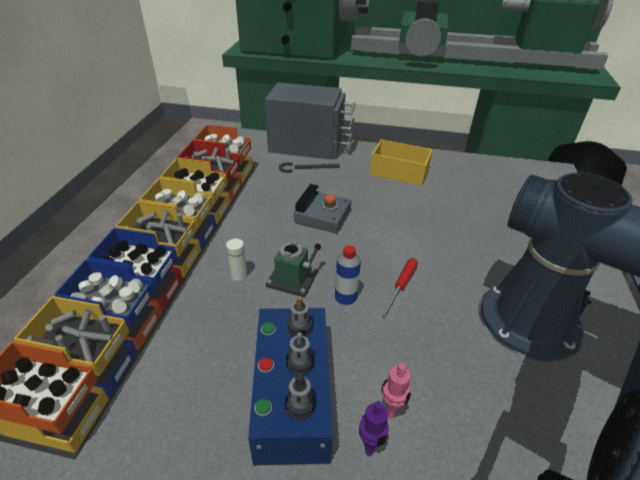

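The top view shows the red tag at about (170,246), beside the middle chuck (nut about (172,268)), with green tags on either side. The orange face is at (415,243), the fixture at (304,232), the spray can at (294,287) and the blank at (296,180). The side view agrees on the middle tool: red tag (266,365), tool (300,353).

```bash
cat > h.py <<'E'
import numpy as np, cv2
from rig import *
def ray(n,u,v):
    p=camera_params(n); R=p["R"]; c=-R.T@p["t"]; d=R.T@np.linalg.solve(p["intrinsics"],[u,v,1.]); return c,d/np.linalg.norm(d)
def onz(n,uv,z):
    c,d=ray(n,*uv); return (c+d*(z-c[2])/d[2]).round(4)
def tri(a,b):
    (c1,d1),(c2,d2)=ray("top",*a),ray("side",*b)
    s=np.linalg.lstsq(np.c_[d1,-d2],c2-c1,rcond=None)[0]; P,Q=c1+d1*s[0],c2+d2*s[1]
    return ((P+Q)/2).round(4), np.linalg.norm(P-Q).round(4)
def proj(n,X):
    p=camera_params(n); q=p["intrinsics"]@(p["R"]@np.asarray(X,float)+p["t"]); return q[:2]/q[2]
H={"red":[(0,150,90),(6,255,255)],"green":[(45,110,90),(75,255,255)],"orange":[(7,170,120),(16,255,255)],"blue":[(105,120,40),(125,255,255)]}
def blobs(im,c,amin,amax):
    m=cv2.inRange(cv2.cvtColor(im,cv2.COLOR_RGB2HSV),np.array(H[c][0]),np.array(H[c][1]))
    n,l,s,ce=cv2.connectedComponentsWithStats(m)
    return [(tuple(ce[i].round(1)),int(s[i,4])) for i in range(1,n) if amin<s[i,4]<amax]
E
python3 - <<'E'
from h import *
for n in("top","side"):
    im=capture(n)
    for c,z in(("red",.101),("green",.101),("orange",.072)):
        for b in blobs(im,c,40,900):
            print(n,c,b,onz(n,b[0],z))
t=capture("top");s=capture("side")
a=cv2.resize(t[215:305,100:250],None,fx=5,fy=5,interpolation=cv2.INTER_CUBIC)
cv2.imwrite("pics/cropT.png",a[:,:,::-1])
b=cv2.resize(s[285:425,240:350],None,fx=4,fy=4,interpolation=cv2.INTER_CUBIC)
cv2.imwrite("pics/cropS.png",b[:,:,::-1])
E
```

```text
top red ((np.float64(266.8), np.float64(137.2)), 89) [0.7631 0.0751 0.101 ]
top red ((np.float64(240.4), np.float64(138.4)), 61) [0.7628 0.1379 0.101 ]
top red ((np.float64(169.4), np.float64(245.6)), 77) [0.5083 0.3029 0.101 ]
top red ((np.float64(293.6), np.float64(281.5)), 109) [0.4132 0.025  0.101 ]
top red ((np.float64(338.6), np.float64(345.0)), 417) [ 0.269  -0.0673  0.101 ]
top green ((np.float64(624.7), np.float64(85.7)), 426) [ 0.8598 -0.8023  0.101 ]
top green ((np.float64(203.6), np.float64(236.1)), 74) [0.527  0.2255 0.101 ]
top green ((np.float64(134.6), np.float64(255.3)), 76) [0.4893 0.381  0.101 ]
top orange ((np.float64(480.6), np.float64(84.3)), 585) [ 0.8952 -0.4612  0.072 ]
top orange ((np.float64(116.2), np.float64(83.2)), 183) [0.9383 0.4481 0.072 ]
top orange ((np.float64(116.0), np.float64(127.0)), 109) [0.8197 0.4444 0.072 ]
top orange ((np.float64(212.7), np.float64(137.6)), 55) [0.7812 0.2085 0.072 ]
top orange ((np.float64(415.4), np.float64(242.0)), 107) [ 0.498  -0.2614  0.072 ]
side red ((np.float64(206.5), np.float64(147.2)), 354) [ 0.9149 -0.4028  0.
[... 269 characters left out ...]
5.3), np.float64(364.1)), 109) [0.512  0.3058 0.101 ]
side green ((np.float64(351.1), np.float64(57.5)), 96) [ 0.6051 -1.3325  0.101 ]
side green ((np.float64(454.0), np.float64(66.2)), 78) [ 0.1532 -1.3232  0.101 ]
side green ((np.float64(559.8), np.float64(74.7)), 190) [-0.277 -1.32   0.101]
side green ((np.float64(267.4), np.float64(327.3)), 91) [0.5317 0.2272 0.101 ]
side green ((np.float64(262.3), np.float64(405.8)), 152) [0.4939 0.3823 0.101 ]
side orange ((np.float64(222.3), np.float64(130.9)), 227) [ 0.9322 -0.5718  0.072 ]
side orange ((np.float64(329.7), np.float64(198.2)), 41) [ 0.5021 -0.2588  0.072 ]
side orange ((np.float64(23.0), np.float64(416.9)), 756) [0.8779 0.4711 0.072 ]
```

View pics/cropT.png

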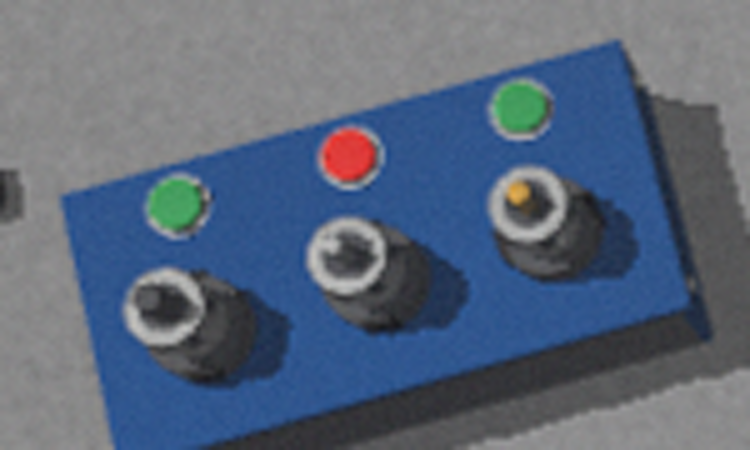

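View pics/cropS.png

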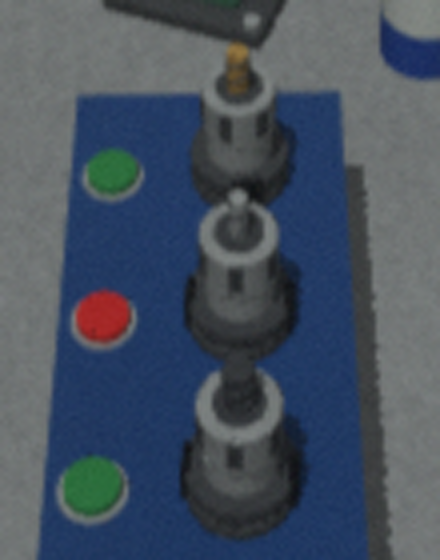

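```bash
python3 - <<'E'
from h import *
print("nut top",onz("top",(168.8,265.8),.157),onz("side",(299.1,345.1),.157),tri((168.8,265.8),(299.1,345.1)))
print("face",tri((415.4,242.0),(329.7,198.2)))
for n in("top","side"):
    im=capture(n); x=(400,225,440,255) if n=="top" else (310,180,350,212)
    sub=im[x[1]:x[3],x[0]:x[2]]; h=cv2.cvtColor(sub,cv2.COLOR_RGB2HSV)
    m=((h[...,0]<17)&(h[...,1]>190)).astype(np.uint8); c=max(cv2.findContours(m,0,1)[0],key=cv2.contourArea); e=cv2.fitEllipse(c)
    uv=(e[0][0]+x[0],e[0][1]+x[1]); print(n,uv,e[1],onz(n,uv,.072))
    # expected circle-size check
    P=onz(n,uv,.072); print(proj(n,P+[.014,0,0]),proj(n,P-[.014,0,0]))
print("blank top",onz("top",(296,173),.1),"spray",onz("top",(293.6,281.5),.148))
E
```

```text
nut top [0.45   0.2895 0.157 ] [0.4535 0.2942 0.157 ] (array([0.4528, 0.2908, 0.152 ]), np.float64(0.0033))
face (array([ 0.5007, -0.2621,  0.0693]), np.float64(0.004))
top (415.60407733917236, 241.75839805603027) (10.020395278930664, 10.644547462463379) [ 0.4986 -0.2619  0.072 ]
[415.05358425 235.91976044] [416.1408843  247.59020746]Traceback (most recent call last):
  File "<stdin>", line 7, in <module>
cv2.error: OpenCV(4.12.0) /io/opencv/modules/imgproc/src/shapedescr.cpp:361: error: (-201:Incorrect size of input array) There should be at least 5 points to fit the ellipse in function 'fitEllipseNoDirect'
```

Emit:
play_rows --plan '[[[0.4,-0.4,0.2,0,0,-0.03,1],[0.5,-0.5,0.2,0,0,-0.03,1],[0.5,-0.5,0.2,0,0,-0.03,1],[0.5,-0.5,0.2,0,0,-0.03,1],[0.5,-0.5,0.2,0,0,-0.03,1],[0.5,-0.5,0,0,0,-0.03,1],[0.5,-0.5,0,0,0,-0.03,1],[0.5,-0.5,0,0,0,-0.03,1],[0.5,-0.5,0,0,0,-0.03,1],[0.5,-0.5,0,0,0,-0.03,1],[0.5,-0.5,0,0,0,-0.03,1],[0.5,-0.5,0,0,0,-0.02,1]]]'

```text
time_s: 1.6
position: [0.4437, 0.3111, 0.2429]
tcp_rot: [[-0.227, 0.974, 0.0], [0.974, 0.227, 0.0], [0.0, 0.0, -1.0]]
force: [0.3, 0.4, -0.0]
opening: 0.999
```

Emit:
play_rows --plan '[[[0.1,-0.2,0,0,0,0.003,1],[0.06,-0.2,0,0,0,0,1],[0,0,0,0,0,0,1],[0,0,0,0,0,0,1]]]'

```text
time_s: 2.0
position: [0.4502, 0.2925, 0.2427]
tcp_rot: [[-0.24, 0.971, -0.0], [0.971, 0.24, 0.0], [0.0, -0.0, -1.0]]
force: [-0.1, 0.3, -0.3]
opening: 1.0
```

```bash
python3 - <<'E'
from h import *
s=read_state();print(s["position"],s["joint_positions"])
t=capture("top");s=capture("side")
a=cv2.resize(t[200:310,90:250],None,fx=4,fy=4);b=cv2.resize(s[225:425,220:380],None,fx=2.2,fy=2.2)
h=max(a.shape[0],b.shape[0]);o=np.zeros((h,a.shape[1]+b.shape[1],3),np.uint8);o[:a.shape[0],:a.shape[1]]=a;o[:b.shape[0],a.shape[1]:]=b
o=cv2.resize(o,(790,int(h*790/o.shape[1])));cv2.imwrite("pics/over.png",o[:,:,::-1])
E
```

```text
[0.45024892 0.29253343 0.2427079 ] [2.10654414e+01 2.00663869e+01 9.12060827e+01 2.72765010e-02
 6.87375002e+01 7.19531640e+00]
```

View pics/over.png

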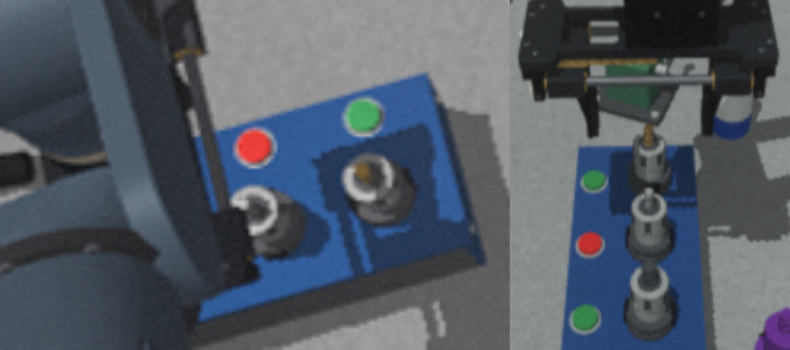

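The gripper sits over the middle chuck, with the jaws along the rack's x and no neighbour in the way.

Emit:
play_rows --plan '[[[0.02,-0.02,-0.4,0,0,0,1],[0,0,-0.5,0,0,0,1],[0,0,-0.5,0,0,0,1],[0,0,-0.5,0,0,0,1],[0,0,-0.4,0,0,0,1],[0,0,0,0,0,0,1],[0,0,0,0,0,0,1]]]'

```text
time_s: 2.8
position: [0.4516, 0.2919, 0.1278]
tcp_rot: [[-0.241, 0.971, -0.0], [0.971, 0.241, 0.0], [0.0, -0.0, -1.0]]
force: [0.3, -0.4, 0.5]
opening: 1.002
```

```bash
python3 - <<'E'
from h import *
s=capture("side")
cv2.imwrite("pics/down.png",cv2.resize(s[225:425,220:380],None,fx=3.5,fy=3,interpolation=cv2.INTER_CUBIC)[:,:,::-1])
E
```

```text
(no output)
```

View pics/down.png

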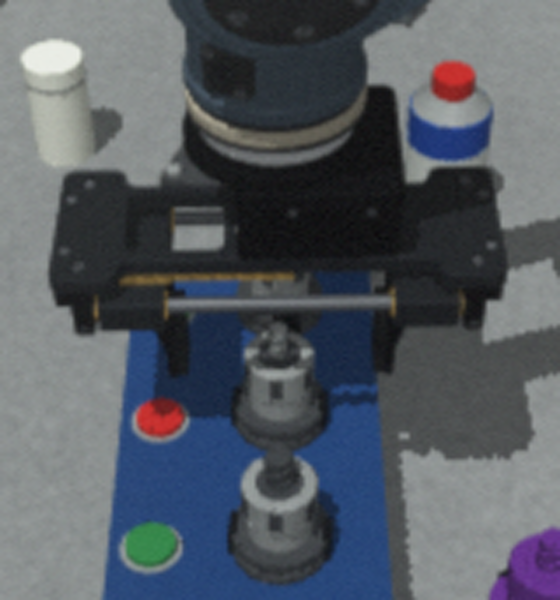

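```bash
python3 - <<'E'
from h import *
P=np.array(read_state()["position"]);y=np.array([.971,.241,0]);x=np.array([-.241,.971,0])
f=lambda X:((proj("side",X)-[220,225])*[3.5,3]).round(0)
for s in(-1,1):
  for o in(.0435,.0585):
    print(s,o,f(P+s*o*y),f(P+s*o*y+.0095*x),f(P+s*o*y-.0095*x))
print("nut bottom axis",f([.4535,.2942,.133]),"top",f([.4535,.2942,.157]), "tcp model nut top",f([P[0],P[1],.157]))
E
```

```text
-1 0.0435 [370. 387.] [371. 401.] [369. 373.]
-1 0.0585 [401. 386.] [402. 400.] [400. 373.]
1 0.0435 [192. 390.] [191. 404.] [192. 376.]
1 0.0585 [161. 390.] [160. 405.] [162. 376.]
nut bottom axis [277. 386.] top [277. 360.] tcp model nut top [280. 358.]
```

```bash
python3 - <<'E'
from h import *
s=capture("side")[300:375,255:345]
g=(255*(s/255.)**.5).astype(np.uint8)
cv2.imwrite("pics/z.png",cv2.resize(g,None,fx=8,fy=8,interpolation=cv2.INTER_CUBIC)[:,:,::-1])
E
```

```text
(no output)
```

View pics/z.png

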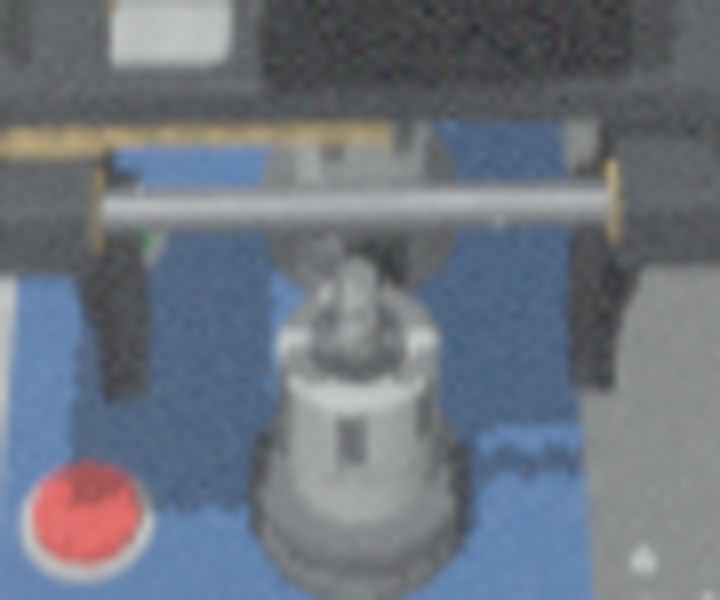

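```bash
python3 - <<'E'
from h import *
P=np.array(read_state()["position"]);y=np.array([.971,.241,0]);x=np.array([-.241,.971,0])
print(P)
s=capture("top");g=(255*(s/255.)**.5).astype(np.uint8)[215:305,120:220]
cv2.imwrite("pics/zt.png",cv2.resize(g,None,fx=6,fy=6,interpolation=cv2.INTER_CUBIC)[:,:,::-1])
for s in(-1,1):
  for o in(.0435,.0585):
    print(s,o,[((proj("top",P+s*o*y+k*x)-[120,215])*6).round() for k in(-.0095,0,.0095)])
Q=np.array([.4502,.2925,.2427])
for s in(-1,1): print("hi side tip inner",[proj("side",Q+s*.0435*y+k*x).round(1) for k in(-.0095,.0095)])
E
```

```text
[0.45262882 0.29205292 0.12889905]
-1 0.0435 [array([358., 419.]), array([333., 426.]), array([307., 433.])]
-1 0.0585 [array([368., 458.]), array([342., 465.]), array([317., 473.])]
1 0.0435 [array([303., 195.]), array([278., 202.]), array([253., 209.])]
1 0.0585 [array([294., 157.]), array([269., 164.]), array([244., 171.])]
hi side tip inner [array([328.7, 305.3]), array([329.4, 314.7])]
hi side tip inner [array([272.7, 306.3]), array([272.2, 315.7])]
```

View pics/zt.png

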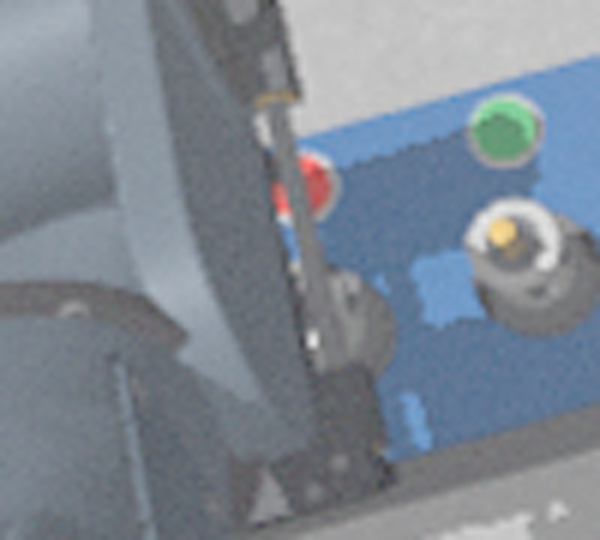

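Emit:
play_rows --plan '[[[0,0,-0.12,0,0,0,1],[0,0,0,0,0,0,0],[0,0,0,0,0,0,-1],[0,0,0,0,0,0,-1],[0,0,0,0,0,0,-1],[0,0,0,0,0,0,-1],[0,0,0,0,0,0,-1],[0,0,0,0,0,0,-1],[0,0,0,0,0,0,-1],[0,0,0,0,0,0,-1]]]'

```text
time_s: 3.95
position: [0.4524, 0.2914, 0.1217]
tcp_rot: [[-0.239, 0.971, 0.001], [0.971, 0.239, 0.0], [0.0, 0.001, -1.0]]
force: [1.2, 1.0, -0.4]
opening: 0.374
```

```bash
python3 - <<'E'
from h import *
P=np.array(read_state()["position"]);print(P, read_state()["opening"])
s=capture("side")[300:375,255:345]
g=(255*(s/255.)**.5).astype(np.uint8)
cv2.imwrite("pics/z2.png",cv2.resize(g,None,fx=8,fy=8,interpolation=cv2.INTER_CUBIC)[:,:,::-1])
E
```

```text
[0.4523693  0.29141147 0.12174566] 0.3735378188049706
```

View pics/z2.png

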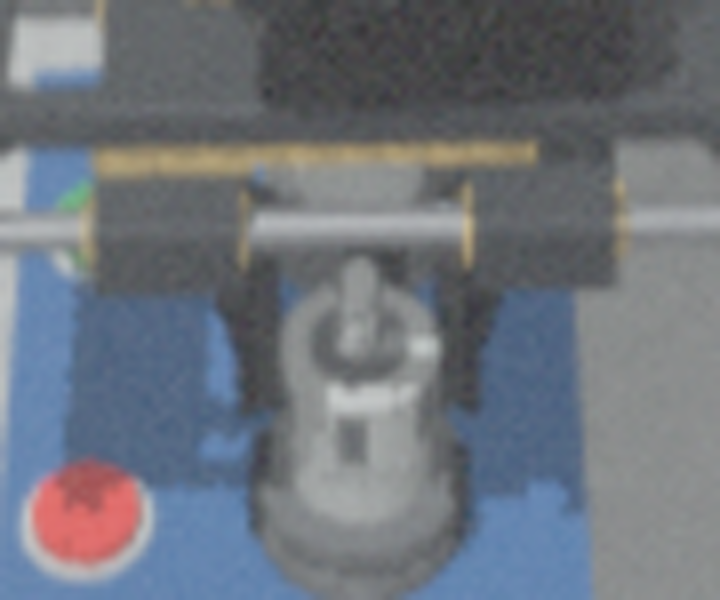

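Emit:
play_rows --plan '[[[0,0,0.05,0,0,0,-1],[0,0,0.1,0,0,0,-1],[0,0,0.2,0,0,0,-1],[0,0,0.3,0,0,0,-1],[0,0,0.3,0,0,0,-1],[0,0,0.15,0,0,0,-1],[0,0,0,0,0,0,-1],[0,0,0,0,0,0,-1]]]'

```text
time_s: 4.8
position: [0.4513, 0.2911, 0.1765]
tcp_rot: [[-0.24, 0.971, -0.001], [0.971, 0.24, -0.0], [-0.0, -0.001, -1.0]]
force: [-0.4, -0.2, -5.3]
opening: 0.376
```

```bash
python3 - <<'E'
from h import *
s=read_state();P=np.array(s["position"]);print(P, s["opening"],s["force"])
s=capture("side")[230:385,235:365]
g=(255*(s/255.)**.5).astype(np.uint8)
cv2.imwrite("pics/z3.png",cv2.resize(g,None,fx=4,fy=3.8,interpolation=cv2.INTER_CUBIC)[:,:,::-1])
E
```

```text
[0.45129131 0.29106808 0.17648542] 0.37591022907756494 [-0.3911401  -0.23132628 -5.28070248]
```

View pics/z3.png

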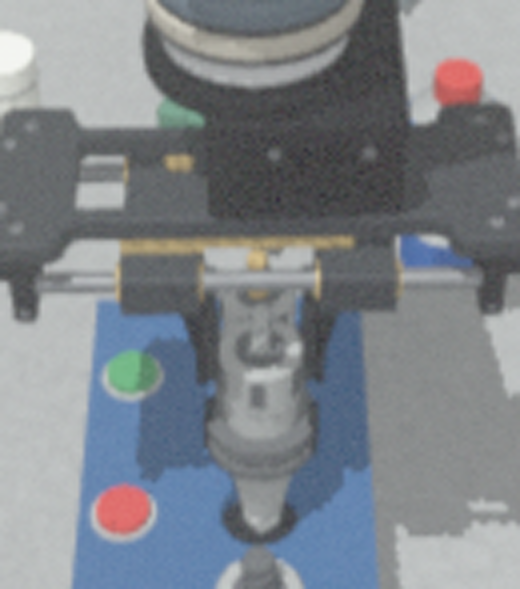

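The chuck is out of its pocket: gripped on the nut, upright and lifted 55 mm, with the stud end at about (263,525) in the crop just above the hole. The neighbours haven't moved. I'll keep lifting.

Emit:
play_rows --plan '[[[0,0,0.2,0,0,0,-1],[0,0,0.3,0,0,0,-1],[0,0,0.4,0,0,0,-1],[0,0,0.4,0,0,0,-1],[0,0,0.4,0,0,0,-1],[0,0,0.4,0,0,0,-1],[0,0,0.3,0,0,0,-1],[0,0,0.2,0,0,0,-1],[0,0,0.1,0,0,0,-1],[0,0,0,0,0,0,-1]]]'

```text
time_s: 5.85
position: [0.4519, 0.2913, 0.3119]
tcp_rot: [[-0.24, 0.971, 0.0], [0.971, 0.24, 0.0], [0.0, 0.0, -1.0]]
force: [-0.1, -0.0, -5.1]
opening: 0.37
```

Emit:
play_rows --plan '[[[0.02,-0.2,0,0,0,0,-1],[0.03,-0.4,0,0,0,0,-1],[0.05,-0.5,0,0,0,0,-1],[0.05,-0.5,0,0,0,0,-1],[0.05,-0.5,0,0,0,0,-1],[0.05,-0.5,0,0,0,0,-1],[0.05,-0.5,0,0,0,0,-1],[0.05,-0.5,0,0,0,0,-1],[0.05,-0.5,0,0,0,0,-1],[0.05,-0.5,0,0,0,0,-1],[0.05,-0.5,0,0,0,0,-1],[0.05,-0.5,0,0,0,0,-1]]]'

```text
time_s: 7.05
position: [0.4783, 0.0097, 0.3107]
tcp_rot: [[-0.239, 0.971, -0.002], [0.971, 0.239, -0.0], [0.001, -0.002, -1.0]]
force: [0.7, -0.1, -5.2]
opening: 0.377
```

Emit:
play_rows --plan '[[[0.05,-0.5,0,0,0,0,-1],[0.05,-0.5,0,0,0,0,-1],[0.05,-0.5,0,0,0,0,-1],[0.05,-0.5,0,0,0,0,-1],[0.05,-0.5,0,0,0,0,-1],[0.05,-0.5,0,0,0,0,-1],[0.05,-0.5,0,0,0,0,-1],[0.05,-0.5,0,0,0,0,-1],[0.02,-0.4,0,0,0,0,-1],[0.02,-0.3,0,0,0,0,-1],[0,0,0,0,0,0,-1],[0,0,0,0,0,0,-1]]]'

```text
time_s: 8.25
position: [0.5006, -0.223, 0.311]
tcp_rot: [[-0.239, 0.971, -0.002], [0.971, 0.239, 0.002], [0.003, -0.001, -1.0]]
force: [0.3, 0.8, -6.1]
opening: 0.376
```

Emit:
play_rows --plan '[[[0,-0.35,0,0,0,0,-1],[0,-0.4,-0.1,0,0,0,-1],[0,0,-0.3,0,0,0,-1],[0,0,-0.4,0,0,0,-1],[0,0,-0.4,0,0,0,-1],[0,0,-0.4,0,0,0,-1],[0,0,-0.3,0,0,0,-1],[0,0,-0.1,0,0,0,-1],[0,0,0,0,0,0,-1],[0,0,0,0,0,0,-1],[0,0,0,0,0,0,-1]]]'

```text
time_s: 9.35
position: [0.502, -0.262, 0.2127]
tcp_rot: [[-0.24, 0.971, 0.002], [0.971, 0.24, -0.002], [-0.002, 0.001, -1.0]]
force: [0.1, 0.4, -5.3]
opening: 0.375
```

```bash
python3 - <<'E'
from h import *
s=read_state();P=np.array(s["position"]);print(P, s["opening"],s["force"])
S=capture("side")[110:235,280:390]
g=(255*(S/255.)**.5).astype(np.uint8)
cv2.imwrite("pics/r1.png",cv2.resize(g,None,fx=5,fy=4.8,interpolation=cv2.INTER_CUBIC)[:,:,::-1])
for X in ([.5003,-.2604,.072],[.5003,-.2604,P[2]-.0987],[.5003,-.2604,.22]): print(((proj("side",X)-[280,110])*[5,4.8]).round())
E
```

```text
[ 0.50202429 -0.26199688  0.21274477] 0.3750357502930229 [ 0.12104172  0.39390153 -5.30388057]
[252. 422.]
[255. 360.]
[262. 188.]
```

View pics/r1.png

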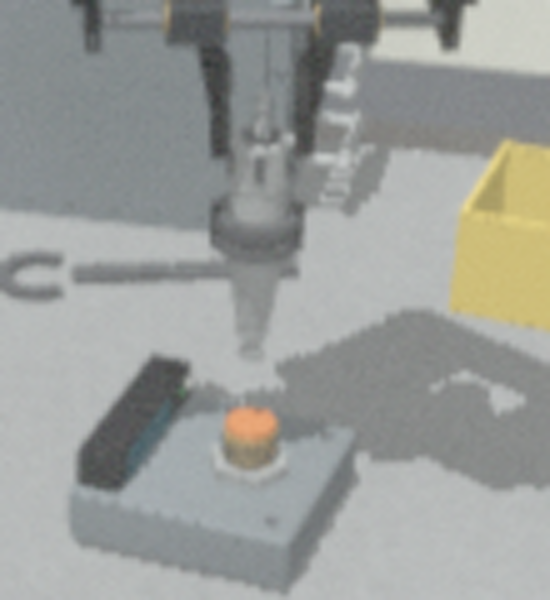

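The stud end is at about (251,353) in the crop, directly above the face at (251,420). It looks slightly high against the prediction, so I'll measure it by differencing with the first images.

```bash
python3 - <<'E'
from h import *
s=read_state();P=np.array(s["position"]);print(P)
im=np.mean([capture("side").astype(float) for _ in range(6)],0); bg=cv2.imread("pics/side0.png")[:,:,::-1].astype(float)
d=np.abs(im-bg).sum(2)
print("raw rows, cols 318..342, (gray now)")
for r in range(148,200): print(r," ".join("%3d"%v for v in im[r,316:346].mean(1)))
T=np.array([.5015,-.2600,0])
for h in (0,.024,.072,.092,.134,.158): print(h,proj("side",T+[0,0,P[2]-.0987+h]).round(1))
E
```

```text
[ 0.50193844 -0.26183739  0.21270397]
raw rows, cols 318..342, (gray now)
148  76  77  77  78  78  77  76  77  76  75  74  81  94  98  90  72  71  88  96  91  82  72  62  68  72  73  73  72  81 106
149  76  77  76  78  77  77  76  76  76  74  72  79  96 100  98  89  87  92  94  90  79  72  65  71  72  72  73  74  81  96
150  76  76  75  78  77  76  76  75  68  64  72  80  88  92  96  92  86  86  86  84  76  69  65  71  71  73  74  81 104  84
151  77  77  78  77  75  76  71  62  54  54  70  81  93  90  93  89  86  83  81  79  74  63  56  62  70  72  73  84 121 110
152  78  78  76  77  76  73  58  43  40  48  73  90 101  96  98  93  90  92  83  78  73  60  44  47  58  73  77  83 101 101
153  77  77  78  76  75  72  47  29  39  47  73  95 102 101 104 102  99  97  88  81  73  60  43  34  45  80 108 112 114 112
154  78  77  77  77  76  71  44  33  45  49  69  95 103 105 105 104 102  98  92  83  73  56  51  41  50 109 127 129 128 128
155  78  78  76  70  70  71  46  44  56  59  69  87  99 103 103 104 101  97  91  82  69  62  59  49  57 123 131 130 132 130
156  77  77  76  74  72  72  44  4
[... 4837 characters left out ...]
  68  71  90 107 114 109 105  86  89  85  75  70  73  72  73  73  73  74  73  74  73  74
196  64  66  73  93  93  93  93  94  95  97 113 123 124 122 121 111 113 109  96  69  66  67  67  69  72  73  71  71  72  74
197  89  80  95 109 109 109 108 109 110 112 123 125 125 125 125 124 124 123 114  80  63  61  62  63  65  67  64  68  67  72
198 107 101 112 111 111 111 112 110 111 107 121 125 125 125 126 126 125 123 115  81  62  60  59  60  62  62  61  63  63  70
199 112 111 112 111 111 111 112 110 103 100 106 120 124 124 124 124 122 114  94  77  62  60  60  61  59  61  61  61  64  82
0 [330.5 185. ]
0.024 [330.8 177.2]
0.072 [331.5 161.2]
0.092 [331.8 154.2]
0.134 [332.4 139.1]
0.158 [332.7 130.1]
```

Emit:
play_rows --plan '[[[-0.02,0.03,-0.1,0,0,0,-1],[0,0,-0.2,0,0,0,-1],[0,0,-0.2,0,0,0,-1],[0,0,-0.1,0,0,0,-1],[0,0,-0.04,0,0,0,-1],[0,0,0,0,0,0,-1],[0,0,0,0,0,0,-1],[0,0,0,0,0,0,-1]]]'

```text
time_s: 10.5
position: [0.5006, -0.26, 0.1801]
tcp_rot: [[-0.24, 0.971, 0.001], [0.971, 0.24, -0.001], [-0.001, 0.001, -1.0]]
force: [-0.9, -0.1, -4.1]
opening: 0.373
```

```bash
python3 - <<'E'
from h import *
s=read_state();P=np.array(s["position"]);print(P,s["force"],s["opening"])
S=np.mean([capture("side").astype(float) for _ in range(4)],0).astype(np.uint8);T=capture("top")
np.save("S.npy",S)
g=lambda a:(255*(a/255.)**.5).astype(np.uint8)
a=cv2.resize(g(S[160:225,295:355]),(400,433),interpolation=cv2.INTER_CUBIC)
b=cv2.resize(g(T[190:298,370:470]),(390,433),interpolation=cv2.INTER_CUBIC)
cv2.imwrite("pics/fin.png",np.hstack([a,b])[:,:,::-1])
for r in range(184,206): print(r," ".join("%3d/%3d"%(S[r,c,0],S[r,c,2]) for c in range(322,339)))
for z in (.072,P[2]-.0987): print(z,proj("side",[.5015,-.26,z]).round(1))
E
```

```text
[ 0.50060563 -0.26000843  0.18005665] [-0.86955213 -0.05919172 -4.1034594 ] 0.37257803883579965
184 129/133 131/134 131/134 132/136 119/123  82/ 85  87/ 88  81/ 84  83/ 85  80/ 82  78/ 81  79/ 82  95/ 98 127/131 131/134 130/133 132/135
185 131/135 134/138 132/137 133/138 126/128  86/ 88  90/ 92  88/ 90  86/ 88  81/ 84  79/ 81  82/ 83 109/112 129/132 128/132 128/131 126/130
186 130/133 131/135 133/136 132/137 128/132  93/ 96  90/ 92  93/ 94  90/ 93  83/ 85  78/ 80  81/ 84 115/118 123/125 101/104  98/101  98/101
187 128/131 131/133 131/135 133/137 128/132 105/107  92/ 94  91/ 93  89/ 92  85/ 87  80/ 81  84/ 85  93/ 96  96/ 97  78/ 79  75/ 77  74/ 76
188 130/134 130/133 130/133 133/137 132/137 116/120  93/ 96  92/ 95  88/ 91  83/ 87  82/ 84  90/ 92  78/ 79  75/ 77  72/ 74  72/ 74  72/ 75
189 133/136 130/134 130/134 129/134 130/133 115/119 105/108 106/108  88/ 92  84/ 86  83/ 86  89/ 92  80/ 82  76/ 78  72/ 75  72/ 75  73/ 74
190 131/134 131/135 129/133 128/133 128/132 109/112 107/111 105/108  95/ 98  90/ 94  88/ 90 105/108 106/109  80/ 80  73/ 75  72/ 74  74/ 76
191 129/133 131/135 131/
[... 1427 characters left out ...]
 149/ 54 160/ 54 159/ 51 143/ 47 132/ 47 104/ 44  83/ 46  60/ 53  59/ 65  57/ 64  57/ 64
202 116/126 119/127  86/ 85  81/ 53  89/ 50 107/ 55 119/ 56 118/ 54 123/ 55 111/ 50 102/ 51  86/ 45  64/ 44  65/ 56  68/ 72  60/ 66  60/ 66
203 123/129 131/134  88/ 89  69/ 54  75/ 51  83/ 51  91/ 53  84/ 51  89/ 51  79/ 48  76/ 47  72/ 43  70/ 43  72/ 62  79/ 81  65/ 71  63/ 70
204 114/119 132/134 102/ 94  63/ 52  66/ 49  75/ 51  81/ 53  75/ 49  74/ 49  73/ 48  74/ 46  59/ 45  70/ 50  81/ 79 115/119 100/107  87/ 98
205 106/109 136/140 123/120  74/ 65  74/ 53  80/ 53  82/ 53  81/ 52  79/ 52  77/ 52  73/ 49  61/ 44  66/ 60 105/107 132/136 111/118 101/114
0.072 [330. 198.]
0.08135665093494356 [330.1 195.1]
```

View pics/fin.png

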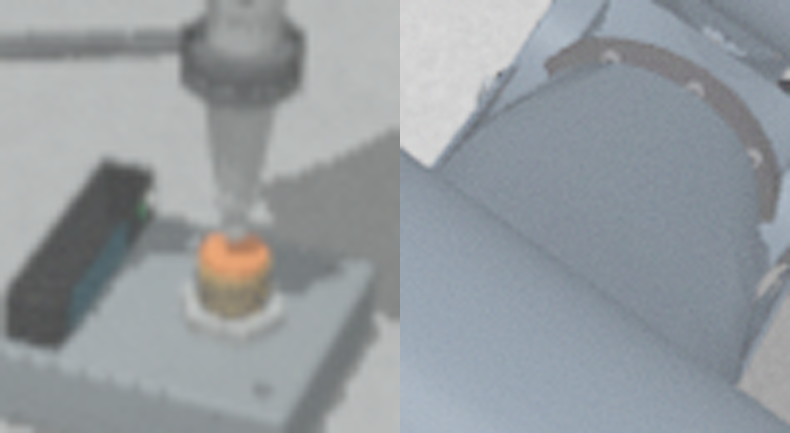

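Left half of the picture: the stud end (about (236,230)) sits centred over the orange face (about (236,255)) with a small gap. By pixel rows the gap is about 9–11 mm. The top view is blocked by the arm. I'll lower 2 mm and settle.

Emit:
play_rows --plan '[[[0,0.01,-0.02,0,0,0,-1],[0,0,-0.02,0,0,0,-1],[0,0,0,0,0,0,-1],[0,0,0,0,0,0,-1],[0,0,0,0,0,0,-1],[0,0,0,0,0,0,-1]]]'

```text
time_s: 11.35
position: [0.5003, -0.2593, 0.1777]
tcp_rot: [[-0.239, 0.971, -0.0], [0.971, 0.239, -0.0], [-0.0, -0.0, -1.0]]
force: [0.4, 0.1, -5.0]
opening: 0.373
```

```bash
python3 - <<'E'
from h import *
for _ in range(4):
    capture("side"); s=read_state(); print(np.round(s["position"],4),np.round(s["force"],1),round(s["opening"],3),np.abs(s["qvel"]).max().round(2))
print(hand_in())
E
```

```text
[ 0.5003 -0.2593  0.1777] [-0.2  0.2 -5.3] 0.373 0.13
[ 0.5003 -0.2593  0.1777] [ 0.   0.8 -4.4] 0.372 0.08
[ 0.5003 -0.2593  0.1777] [-1.  -0.7 -5.5] 0.373 0.06
[ 0.5003 -0.2593  0.1777] [-0.5 -1.1 -5.7] 0.371 0.14
the job is handed in; nothing more can be done
None
```

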